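Load the baking-paper carton into its cradle

ROBOT

A 7-joint arm with a two-finger parallel gripper is mounted at the origin on the work surface. World frame = base frame: x ahead of the robot, y to its left, z up, the work surface at z = 0. Lengths are in m, angles in rad, forces in N, time in s.
With the tool pointing down it reaches from about 0.425 to 0.925 m from the base axis. Payload 6.8 kg.
Tool frame: the origin (TCP) lies midway between the tips of the shut fingers; the grasp point (between the pads) lies 19 mm behind it; z points along the fingers, y is the direction in which the jaws open and shut (so a half turn about z gives the same grasp; the last joint's range is limited). The gripper opens to 85 mm and grips with 20 to 120 N. Pads are 22 mm wide; open, the fingers measure 114 mm over their backs; the gripper's body (76 mm by 85 mm) begins 54 mm behind the grasp point. The pads swing forward as they close: fully open they stand 13 mm farther back than shut.
Start: joints at [1.088, 0.477, 0.022, 1.555, -0.011, 1.109, -0.083], TCP at [0.247, -0.628, 0.195] pointing down, gripper open.
Joint ranges: [-2.96, 2.96], [-0.34, 2.1], [-1.41, 1.46], [0.24, 2.44], [-1.37, 4.51], [0.17, 1.92], [-2.96, 2.96]. Speed limits (rad/s): [2.39, 2.39, 3.14, 3.14, 3.14, 3.14, 3.14].

INTERFACE

Orientations are given as a unit quaternion [w, x, y, z].
In Python, from station import bot gives the robot as it stands. The module is installed in compiled form; this text tells all that it offers.
- The arm moves only by the tool play_rows, never from a script. Its argument "motion" is a list of rows, each a list of 2 entries, a list of its own where there are three numbers: the shift along the tool's x, y, z as a fraction of full scale, then the turn, a rotation vector about the tool's x, y, z as a fraction of full scale. In form: [[[tx, ty, tz], [rx, ry, rz]], ...]. A call has 1 to 8 rows; each row is the pose to reach, as a shift and turn from the pose measured when the call began, along the tool's axes at that moment, turning the shorter way round; what a row does not reach only later rows make up. Full scale, the value 1, is 400 mm for a shift and 360 degrees for a turn. A row lasts 1/10 s, in which the tool goes at most 50 mm and 8.59 degrees, less where a joint would pass 70% of its speed; a pose out of reach is approached as far as the arm can. A call with a number of a shift or a turn outside -1 to 1 is refused whole. A call with a gripper value outside its range is refused whole. "fingers" is the finger opening in mm, from 0 to 85.4, set as the call begins (left out, the last holds). The fingers move at their own pace and stop on an object; "grip_force" is the grip in N (left out, the last holds). Time passes only in rows, so rows that repeat a pose let the fingers close. It gives the time, the measured TCP pose, the force and the opening at its end, in the units of the state.
- bot.get_obs(): the state, without advancing time (a new reading comes with each control period).
- bot.read_camera(name): name is "scene" or "top" or "wrist"; returns a dict with "pixels" (384x512x3 uint8, red, green, blue), "range_z" (384x512 float32, m along the optical axis (not along the pixel's ray), 0 where there is no reading), "fovy" (degrees; the focal length in pixels is half the picture's height over the tangent of half this angle, whatever the lens; pixels are square), "cx", "cy" (the principal point, pixels), "pose" (4x4, takes a point from camera to world coordinates). Camera axes: x right, y down, z forward; pixel columns grow to the right and rows downward; lengths in m; the calibration is good to about 2 mm. A picture is of the moment at which its call begins.
- bot.hand_in(): hands the job in, once; it reports no verdict.
The state is a dict: "t": time; "q": joint angles; "joint_vel": joint speeds; "joint_torque": joint torques, N m; "eef_pos": TCP position; "tool_rot": TCP orientation; "contact_force": force on the tool from outside, world axes, zero at the start; "torque": the same for the moment, N m; "gripper_width": opening from 0.0 (shut) to 1.0 (fully open).
Only numpy, scipy, OpenCV 4.12 (cv2) and the standard library are available. Lean on these libraries where they do the work, as an engineer would, in place of code of your own. Each camera call takes 0.05 s, during which the arm holds its last target.

TASK

Three cartons stick out from under the low wooden shelf; the thick square one (50 by 50 mm) belongs in the steel cradle on the worktop. Draw it by its free end fully out from under the shelf, put it down flat on the worktop and let go; then take it again by its middle, because the cradle is open for fingers only there, and lay it in the cradle fully home, flat on the cradle's floor.

Things in the scene. Friction and masses are not known exactly. Their poses are not given: they have to be found in the camera images.
- carton: Wanted carton: rigid brown box 50 (its x) by 220 (y, long axis) by 50 mm high, 0.25 kg. Origin: centre of underside. At the start flat on the worktop, +y end under the shelf, about 90 mm of its -y end sticking out. Beside it, in lanes 95 mm apart in any order, stick out a slim carton (30 wide, 30 high) and a flat one (56 wide, 26 high).
- shelf: Low wooden shelf, fixed, open below: board 400 (x) by 200 mm (y), underside 62, top 76 mm up; 14 mm side panels at x = +-193 mm. Origin on the worktop under its centre. Cartons stick out past its edge at y = -100 mm and are drawn out along its -y; the worktop is clear for 250 mm before that edge. Jars to 190 mm high stand on its rear half (y > 0).
- cradle: Fixed steel cradle. Origin: centre of underside, on the worktop. Floor plate 6 mm thick; the carton lies on it lengthwise along y, either way round. End pockets of wings 38 mm high lean out 25 degrees: inside at the floor 68 (x) by 242 mm (y), at the top 98 by 272. Side wings run 50 to 120 mm either side of the middle; the middle 100 mm is open for fingers.

How it is judged:
On the way:
1. the thick carton has been drawn fully out from under the shelf and lies flat on the worktop, let go and at rest (y of carton in the frame of shelf below -0.195 m and height (world z) of carton below 0.005 m and angle between carton's own z axis and vertical below 0.05 rad and linear speed of carton below 0.02 m/s and contact force between carton and the arm below 0.1 N and contact force between carton and the fingers below 0.1 N and not (horizontal distance between carton and cradle below 0.05 m)), for 0.2 s.
At the end, for the whole second after the job is handed in: The thick carton lies at rest and released in the cradle: its centre within 20 mm of the cradle's centre, lengthwise along it within 10 degrees, flat within 3 degrees, its underside on the cradle's floor (not more than 5 mm above it) (horizontal distance between carton and cradle below 0.02 m and z of carton in the frame of cradle below 0.011 m and angle between the y axis of carton and the y axis of cradle, either way round below 0.17 rad and angle between carton's own z axis and vertical below 0.06 rad and linear speed of carton below 0.02 m/s and contact force between carton and the fingers below 0.1 N); the robot touches nothing.
It also fails if it takes over 53 s, if anything falls off the work surface, if the arm or the gripper's body presses on something with over 40 N, if the wrist force passes 120 N, or if a joint passes its speed limit or range.

## Working session

There is one attempt and no reset: what is moved stays moved. The work goes in short steps, Python scripts to look and compute and a tool call to move; the robot and the scene stay as the last step left them, time stands still between calls to the robot, and variables do not carry over. Pictures are saved under pics/ and viewed, and the job is handed in when it is done.

Besides the shell and the picture viewer there is one more tool, called after ">>>" by a JSON object that holds its "method" and its "body", one argument or row to a line. play_rows: Moves the arm, as the interface text tells. Shift numbers are shares of 400 mm and turn numbers shares of 360 degrees, none past 1 either way. Its arguments: {"type":"object","properties":{"motion":{"type":"array"},"fingers":{"type":"number"},"grip_force":{"type":"number"}},"required":["motion"]}

```bash
mkdir -p pics; cat > h.py <<'E'
import numpy as np, cv2
from station import bot
def cam(n):
    c=bot.read_camera(n); H,W=c['range_z'].shape
    f=H/2/np.tan(np.radians(c['fovy'])/2)
    v,u=np.mgrid[:H,:W]; z=c['range_z']
    P=np.stack([(u-c['cx'])*z/f,(v-c['cy'])*z/f,z],-1)
    T=np.array(c['pose']); X=P@T[:3,:3].T+T[:3,3]; X[z<=0]=np.nan
    return c,X
E
python3 - <<'E'
from h import *
o=bot.get_obs();print(o)
for n in ['scene','top']:
    c,X=cam(n); cv2.imwrite(f'pics/{n}0.png',c['pixels'][:,:,::-1]); np.save(f'{n}0.npy',X)
    print(n,c['fovy'],np.round(c['pose'],3).tolist())
E
```

```text
{'t': 0.0, 'q': array([ 1.08789525,  0.47779357,  0.02230462,  1.55643809, -0.01150598,
        1.10929102, -0.08307827]), 'joint_vel': array([-1.48439561e-03, -8.46655332e-04,  8.90525053e-04, -3.55508510e-05,
        1.16170541e-03, -2.15240290e-04,  2.66012827e-04]), 'joint_torque': array([-1.70664640e-03, -5.96440065e+01,  1.60794385e+00, -2.81187469e+01,
        1.26394123e-02,  9.33362375e-03,  3.44274497e-05]), 'eef_pos': array([ 0.24687628, -0.62753539,  0.19373511]), 'tool_rot': array([-8.73329945e-04,  9.82484743e-01,  1.86340866e-01, -2.22727417e-04]), 'contact_force': array([ 0.05304916, -0.05744903, -0.0745219 ]), 'torque': array([-0.0150862 ,  0.03237124, -0.02208832]), 'gripper_width': 0.9978434223333406}
scene 51.403957103261554 [[0.868, 0.363, -0.339, 0.937], [0.497, -0.616, 0.611, -0.623], [0.013, -0.699, -0.715, 0.812], [0.0, 0.0, 0.0, 1.0]]
top 55.67818100595748 [[-0.008, -0.992, 0.122, 0.496], [-1.0, 0.007, -0.015, 0.04], [0.014, -0.122, -0.992, 0.844], [0.0, 0.0, 0.0, 1.0]]
```

View pics/scene0.png

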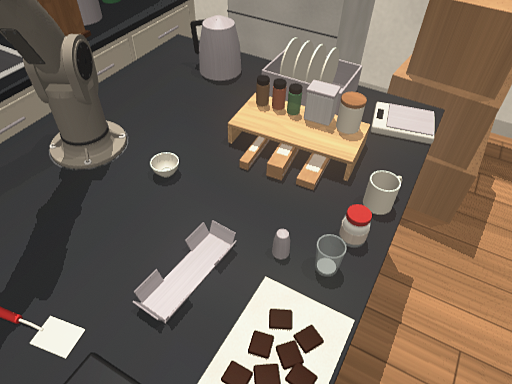

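View pics/top0.png

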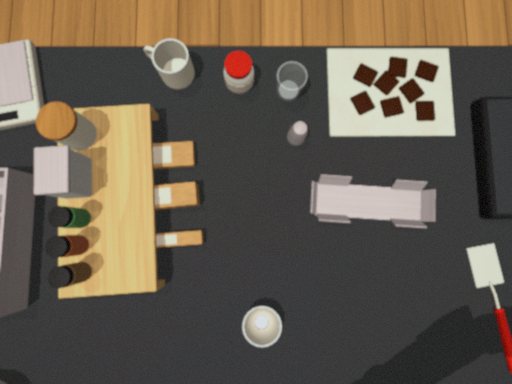

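The shelf is on the left of the top view. The slim carton is at about (180,239), and the other two are at (175,195) and (173,153). The cradle is at about (373,201), and a small shaker stands at (297,132). Next I'll measure heights and poses.

```bash
python3 - <<'E'
from h import *
X=np.load('top0.npy')
for u,v in [(185,153),(185,195),(190,239),(130,200),(370,200),(340,184),(340,218),(405,187),(405,218),(297,130),(263,325),(290,80),(240,65)]:
    print((u,v),np.round(X[v,u],4))
for n in ['top','scene']:
  X=np.load(n+'0.npy')
  z=X[...,2]
  def rect(m,name):
    m=m.astype(np.uint8); k,l,s,_=cv2.connectedComponentsWithStats(m)
    for i in range(1,k):
        if s[i,4]>150:
            p=X[l==i]; r=cv2.minAreaRect(p[:,:2].astype(np.float32)*1000)
            print(n,name,s[i],'z',np.round(np.median(p[:,2]),4),np.round(r[0],1),np.round(r[1],1),round(r[2],2))
  reg=(X[...,0]>.3)&(X[...,0]<1.0)&(X[...,1]>-.45)&(X[...,1]<.5)
  rect(reg&(z>.022)&(z<.034),'26-30')
  rect(reg&(z>.044)&(z<.056),'50')
  rect(reg&(z>.070)&(z<.083),'board')
  rect(reg&(z>.003)&(z<.010),'floor')
  rect(reg&(z>.012)&(z<.06)&(X[...,1]<0),'cr')
E
```

```text
(185, 153) [0.6744 0.1878 0.0251]
(185, 195) [0.5752 0.1817 0.0512]
(190, 239) [0.4795 0.1726 0.0325]
(130, 200) [0.5629 0.2929 0.0759]
(370, 200) [ 0.565  -0.2392  0.0054]
(340, 184) [ 0.6023 -0.1693  0.0108]
(340, 218) [ 0.5231 -0.162   0.0284]
(405, 187) [ 0.5936 -0.318   0.0166]
(405, 218) [ 0.5227 -0.3183  0.0061]
(297, 130) [ 0.7131 -0.0635  0.0757]
(263, 325) [0.288  0.0126 0.0039]
(290, 80) [ 0.8576 -0.059   0.0041]
(240, 65) [0.8529 0.0594 0.0946]
top 26-30 [153 141  41  26 960] z 0.0257 [673.5 215.3] [56.2 91.9] 3.23
top 26-30 [427 189   7  32 163] z 0.0281 [ 552.3 -367.2] [ 9.2 70.9] 86.59
top 26-30 [156 230  47  17 627] z 0.0296 [481.9 198.3] [ 29.9 101.4] 3.77
top 50 [154 181  44  27 951] z 0.0496 [578.  203.8] [50.2 91.5] 5.18
top board [   58   104    99   194 13242] z 0.0754 [570.  345.1] [400.3 201.3] 3.54
top board [293 121  14  14 160] z 0.0759 [719.3 -69.6] [28.6 29.6] 88.67
top floor [163  57  23  14 193] z 0.0051 [899.  220.9] [51.3 34.3] 86.07
top floor [ 314  182  110   39 3242] z 0.0061 [ 562.  -235.8] [250.4  76.3] 85.6
top cr [279  68  25  19 252] z 0.0389 
[... 1122 characters left out ...]
] z 0.0375 [723.3 -80.5] [42.1 21. ] 19.1
scene cr [319 243  23  14 229] z 0.0429 [830.  -34.2] [52.3 20.7] 11.2
scene cr [315 252  27  22 258] z 0.0383 [838.5 -71.3] [59.8 25.4] 13.37
scene cr [133 269  32  52 518] z 0.0281 [ 532.3 -341.8] [ 59.9 121.5] 40.83
scene cr [270 308  22  20 221] z 0.013 [ 801.3 -231.7] [45.8 42.8] 27.16
scene cr [294 324  28  28 257] z 0.0131 [ 870.8 -241.2] [47.8 42. ] 61.9
scene cr [249 330  24  26 263] z 0.013 [ 790.9 -301.2] [42.5 46.5] 13.16
scene cr [276 341  40  43 514] z 0.013 [ 866.5 -306.3] [49.9 94.1] 59.16
scene cr [221 360  32  24 292] z 0.0131 [ 781.1 -380.9] [42.4 46.8] 88.36
scene cr [254 363  26  21 258] z 0.0131 [ 830.  -349.9] [46.  38.8] 35.47
```

```bash
cat >> h.py <<'E'
from scipy.spatial.transform import Rotation as R
def Rq(q): return R.from_quat([q[1],q[2],q[3],q[0]])
def go(p,yaw,o=None):
    """fractions to TCP p (m), tool down with tool y at yaw deg (mod 180)"""
    o=o or bot.get_obs(); R0=Rq(o['tool_rot'])
    best=None
    for a in (yaw,yaw+180):
        y=np.array([np.cos(np.radians(a)),np.sin(np.radians(a)),0]); z=np.array([0,0,-1.]); x=np.cross(y,z)
        rv=(R0.inv()*R.from_matrix(np.stack([x,y,z],1))).as_rotvec()
        if best is None or np.linalg.norm(rv)<np.linalg.norm(best): best=rv
    d=R0.inv().apply(np.array(p)-o['eef_pos'])
    print('t',o['t'],'pos',np.round(o['eef_pos'],4),'F',np.round(o['contact_force'],1),'w',round(o['gripper_width']*85.4,1))
    print('shift',np.round(d/.4,4).tolist(),'turn',np.round(best/(2*np.pi),4).tolist())
E
python3 - <<'E'
from h import *
go([.5793,.188,.17],5.2)
E
```

```text
t 0.1 pos [ 0.2469 -0.6276  0.1938] F [ 0.3 -0.2 -0.1] w 85.6
shift [1.5198, -1.5931, 0.062] turn [-0.0002, -0.0001, -0.2048]
```

>>> {"method": "play_rows", "body": {
  "motion": [
    [[0.76,-0.8,0],[0,0,-0.1]],
    [[0.76,-0.8,0],[0,0,-0.1]],
    [[0.76,-0.8,0],[0,0,-0.1]],
    [[0.76,-0.8,0],[0,0,-0.1]],
    [[0.76,-0.8,0],[0,0,-0.1]],
    [[0.76,-0.8,0],[0,0,-0.1]],
    [[0.76,-0.8,0],[0,0,-0.1]],
    [[0.76,-0.8,0],[0,0,-0.1]]
  ],
  "fingers": 70,
  "grip_force": 40
}}

```text
t: 0.9
eef_pos: [0.3971, -0.2553, 0.1943]
tool_rot: [-0.001, 0.877, 0.481, -0.0]
contact_force: [1.4, 0.2, -0.0]
gripper_width: 0.819
```

```bash
python3 - <<'E'
from h import *
go([.5793,.188,.17],5.2)
E
```

```text
t 0.9 pos [ 0.3971 -0.2553  0.1943] F [ 1.4  0.2 -0. ] w 70.0
shift [1.1793, -0.212, 0.0618] turn [-0.0002, -0.0002, -0.1048]
```

>>> {"method": "play_rows", "body": {
  "motion": [
    [[0.8,-0.14,0.03],[0,0,-0.1]],
    [[0.8,-0.14,0.03],[0,0,-0.1]],
    [[0.8,-0.14,0.03],[0,0,-0.1]],
    [[0.8,-0.14,0.03],[0,0,-0.1]],
    [[0.8,-0.14,0.03],[0,0,-0.1]],
    [[0.8,-0.14,0.03],[0,0,-0.1]],
    [[0.8,-0.14,0.03],[0,0,-0.1]]
  ]
}}

```text
t: 1.6
eef_pos: [0.5226, 0.0493, 0.1825]
tool_rot: [-0.001, 0.684, 0.73, 0.001]
contact_force: [-0.1, 0.4, -1.0]
gripper_width: 0.821
```

```bash
python3 - <<'E'
from h import *
go([.5793,.188,.17],5.2)
E
```

```text
t 1.6 pos [0.5226 0.0493 0.1825] F [-0.1  0.4 -1. ] w 70.1
shift [0.3366, 0.164, 0.0323] turn [-0.0, -0.0005, -0.0041]
```

>>> {"method": "play_rows", "body": {
  "motion": [
    [[0.1,0.05,0.01],[0,0,-0.004]],
    [[0.2,0.1,0.02],[0,0,-0.004]],
    [[0.3,0.145,0.03],[0,0,-0.004]],
    [[0.337,0.164,0.032],[0,0,-0.004]],
    [[0.337,0.164,0.032],[0,0,-0.004]]
  ]
}}

```text
t: 2.1
eef_pos: [0.5789, 0.1913, 0.1695]
tool_rot: [-0.002, 0.673, 0.74, 0.001]
contact_force: [0.4, -0.6, -0.2]
gripper_width: 0.82
```

```bash
python3 - <<'E'
from h import *
go([.5793,.188,.012],5.2)
c,X=cam('wrist'); cv2.imwrite('pics/wrist1.png',c['pixels'][:,:,::-1])
for n in ['wrist','top']:
  if n=='top': c,X=cam(n)
  z=X[...,2]
  m=(abs(X[...,0]-.578)<.045)&(X[...,1]>.1)&(X[...,1]<.26)&(z>.043)&(z<.056)
  k,l,s,_=cv2.connectedComponentsWithStats(m.astype(np.uint8))
  for i in range(1,k):
    if s[i,4]>100:
      p=X[l==i]; r=cv2.minAreaRect(p[:,:2].astype(np.float32)*1000); print(n,s[i,4],np.median(p[:,2]),np.round(r[0],1),np.round(r[1],1),r[2])
E
```

```text
t 2.1 pos [0.5789 0.1913 0.1695] F [ 0.4 -0.6 -0.2] w 70.0
shift [-0.0103, 0.0007, 0.3937] turn [-0.0002, -0.0008, 0.0005]
wrist 3791 0.048703314831282096 [577.4 202.7] [50.  83.8] 5.032787799835205
top 346 0.04965279403602679 [580.1 181.1] [50.2 46.1] 6.613651752471924
```

View pics/wrist1.png

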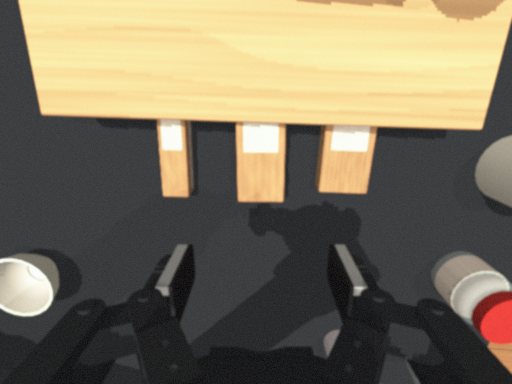

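The wrist view shows the thick carton at about (260,165), between the slim one (175,160) and the flat one (345,160). Its free end is near y=0.159. The gripper is lined up, so I'm going down.

>>> {"method": "play_rows", "body": {
  "motion": [
    [[-0.01,0,0.1],[0,0,0]],
    [[-0.01,0,0.2],[0,0,0]],
    [[-0.01,0,0.28],[0,0,0]],
    [[-0.01,0,0.34],[0,0,0]],
    [[-0.01,0,0.38],[0,0,0]],
    [[-0.01,0,0.405],[0,0,0]],
    [[-0.01,0,0.405],[0,0,0]]
  ]
}}

```text
t: 2.9
eef_pos: [0.5786, 0.182, 0.007]
tool_rot: [-0.001, 0.675, 0.738, -0.001]
contact_force: [-0.0, -0.3, 0.7]
gripper_width: 0.819
```

>>> {"method": "play_rows", "body": {
  "motion": [
    [[0,0,0],[0,0,0]],
    [[0,0,0],[0,0,0]],
    [[0,0,0],[0,0,0]],
    [[0,0,0],[0,0,0]],
    [[0,0,0],[0,0,0]],
    [[0,0,0],[0,0,0]]
  ],
  "fingers": 0,
  "grip_force": 40
}}

```text
t: 3.5
eef_pos: [0.5796, 0.182, 0.0086]
tool_rot: [-0.001, 0.675, 0.738, 0.0]
contact_force: [-1.2, -1.6, 6.0]
gripper_width: 0.562
```

```bash
python3 - <<'E'
from h import *
o=bot.get_obs(); p=o['eef_pos']
go([p[0]+.17*.089,p[1]-.17*.996,p[2]],5.0,o)
E
```

```text
t 3.5 pos [0.5796 0.182  0.0086] F [-1.2 -1.6  6. ] w 48.0
shift [-0.425, 0.0004, -0.0004] turn [-0.0001, -0.0002, 0.0002]
```

Gripped; now I'll pull it straight out.

>>> {"method": "play_rows", "body": {
  "motion": [
    [[-0.03,0,0],[0,0,0]],
    [[-0.09,0,0],[0,0,0]],
    [[-0.15,0,0],[0,0,0]],
    [[-0.21,0,0],[0,0,0]],
    [[-0.27,0,0],[0,0,0]],
    [[-0.33,0,0],[0,0,0]],
    [[-0.39,0,0],[0,0,0]],
    [[-0.42,0,0],[0,0,0]]
  ]
}}

```text
t: 4.3
eef_pos: [0.5948, 0.0114, 0.0087]
tool_rot: [-0.0, 0.676, 0.737, 0.0]
contact_force: [1.1, 1.2, -0.8]
gripper_width: 0.559
```

>>> {"method": "play_rows", "body": {
  "motion": [
    [[0,0,0.002],[0,0,0]],
    [[0,0,0.002],[0,0,0]],
    [[0,0,0.002],[0,0,0]]
  ]
}}

```text
t: 4.6
eef_pos: [0.5954, 0.0101, 0.0086]
tool_rot: [0.001, 0.677, 0.736, -0.0]
contact_force: [-1.0, -5.3, 6.2]
gripper_width: 0.558
```

```bash
python3 - <<'E'
from h import *
print(bot.get_obs()['contact_force'])
c,X=cam('top'); cv2.imwrite('pics/top2.png',c['pixels'][:,:,::-1])
c,X=cam('scene'); cv2.imwrite('pics/scene2.png',c['pixels'][:,:,::-1])
E
```

```text
[-1.01062921 -5.30676536  6.2467366 ]
```

View pics/top2.png

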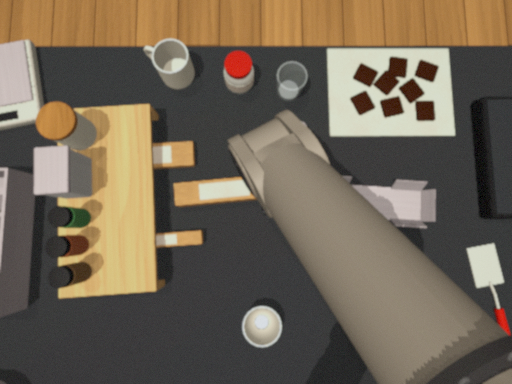

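View pics/scene2.png

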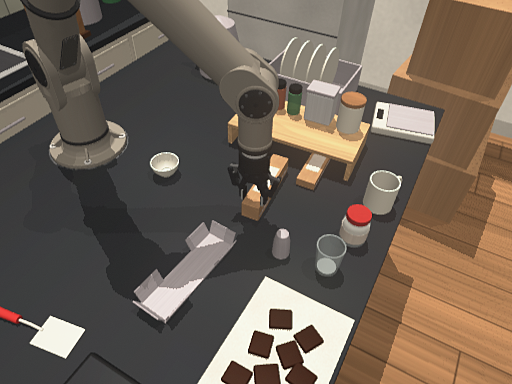

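The top view shows the carton's far end at (174,193), clear of the shelf edge at u≈155. It lies flat, so I'm letting go.

>>> {"method": "play_rows", "body": {
  "motion": [
    [[0,0,0],[0,0,0]],
    [[0,0,0],[0,0,0]],
    [[0,0,0],[0,0,0]],
    [[0,0,0],[0,0,0]],
    [[0,0,0],[0,0,0]],
    [[0,0,0],[0,0,0]]
  ],
  "fingers": 72
}}

```text
t: 5.3
eef_pos: [0.5953, 0.0104, 0.0085]
tool_rot: [0.001, 0.677, 0.736, -0.0]
contact_force: [-0.2, 0.9, 0.2]
gripper_width: 0.845
```

>>> {"method": "play_rows", "body": {
  "motion": [
    [[0,0,-0.05],[0,0,0]],
    [[0,0,-0.12],[0,0,0]],
    [[0,0,-0.2],[0,0,0]],
    [[0,0,-0.28],[0,0,0]],
    [[0,0,-0.35],[0,0,0]],
    [[0,0,-0.4],[0,0,0]],
    [[0,0,-0.4],[0,0,0]]
  ]
}}

```text
t: 6.0
eef_pos: [0.5972, 0.0111, 0.1716]
tool_rot: [0.003, 0.677, 0.736, 0.002]
contact_force: [0.3, 1.9, -0.2]
gripper_width: 0.845
```

```bash
cat > box.py <<'E'
from h import *
for n in ['wrist','top','scene']:
  c,X=cam(n); cv2.imwrite(f'pics/{n}3.png',c['pixels'][:,:,::-1])
  z=X[...,2]
  m=(abs(X[...,0]-.585)<.055)&(X[...,1]>-.06)&(X[...,1]<.26)&(z>.043)&(z<.056)
  k,l,s,_=cv2.connectedComponentsWithStats(m.astype(np.uint8))
  for i in range(1,k):
    if s[i,4]>100:
      p=X[l==i]; r=cv2.minAreaRect(p[:,:2].astype(np.float32)*1000); print(n,s[i,4],round(np.median(p[:,2]),4),np.round(r[0],1),np.round(r[1],1),round(r[2],2))
E
python3 box.py
```

```text
wrist 9820 0.0488 [589.2  77.9] [ 50.2 178.9] 5.21
top 1822 0.0497 [586.6 115. ] [ 50.3 183. ] 5.01
scene 1062 0.0516 [588.2  97.2] [ 51.1 223.9] 5.16
```

View pics/wrist3.png

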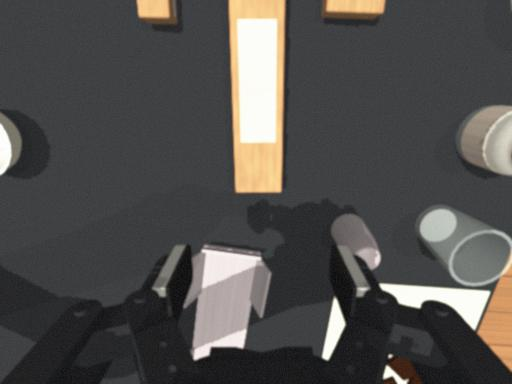

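```bash
python3 - <<'E'
from h import *
go([.5877,.0975,.008],5.1)
E
```

```text
t 6.15 pos [0.5945 0.0104 0.1674] F [ 0.  -0.3 -0.6] w 72.1
shift [0.2192, 0.0017, 0.3981] turn [-0.0001, 0.0003, -0.0007]
```

>>> {"method": "play_rows", "body": {
  "motion": [
    [[0.08,0,0],[0,0,0]],
    [[0.16,0.002,0],[0,0,0]],
    [[0.22,0.002,0],[0,0,0]],
    [[0.22,0.002,0.1],[0,0,0]],
    [[0.22,0.002,0.2],[0,0,0]],
    [[0.22,0.002,0.28],[0,0,0]],
    [[0.22,0.002,0.34],[0,0,0]],
    [[0.22,0.002,0.34],[0,0,0]]
  ]
}}

```text
t: 6.95
eef_pos: [0.5836, 0.0968, 0.0264]
tool_rot: [-0.002, 0.676, 0.737, -0.005]
contact_force: [-0.7, 0.1, 0.4]
gripper_width: 0.846
```

```bash
python3 - <<'E'
from h import *
go([.5877,.0975,.008],5.1)
E
```

```text
t 6.95 pos [0.5836 0.0968 0.0264] F [-0.7  0.1  0.4] w 72.3
shift [0.0009, 0.0108, 0.0458] turn [-0.0016, 0.0005, -0.0006]
```

>>> {"method": "play_rows", "body": {
  "motion": [
    [[0,0.005,0.02],[0,0,0]],
    [[0,0.01,0.045],[-0.001,0,0]],
    [[0,0.01,0.045],[-0.001,0,0]],
    [[0,0.01,0.045],[-0.001,0,0]]
  ]
}}

```text
t: 7.35
eef_pos: [0.5878, 0.0972, 0.0087]
tool_rot: [-0.0, 0.676, 0.737, -0.002]
contact_force: [0.0, -0.5, -0.5]
gripper_width: 0.842
```

>>> {"method": "play_rows", "body": {
  "motion": [
    [[0,0,0],[0,0,0]],
    [[0,0,0],[0,0,0]],
    [[0,0,0],[0,0,0]],
    [[0,0,0],[0,0,0]],
    [[0,0,0],[0,0,0]],
    [[0,0,0],[0,0,0]],
    [[0,0,0],[0,0,0]]
  ],
  "fingers": 0,
  "grip_force": 50
}}

```text
t: 8.05
eef_pos: [0.5884, 0.0973, 0.0102]
tool_rot: [0.001, 0.676, 0.737, -0.002]
contact_force: [-2.8, -1.2, 6.6]
gripper_width: 0.53
```

>>> {"method": "play_rows", "body": {
  "motion": [
    [[0,0,-0.03],[0,0,0]],
    [[0,0,-0.08],[0,0,0]],
    [[0,0,-0.14],[0,0,0]],
    [[0,0,-0.2],[0,0,0]],
    [[0,0,-0.24],[0,0,0]],
    [[0,0,-0.25],[0,0,0]],
    [[0,0,-0.25],[0,0,0]]
  ]
}}

```text
t: 8.75
eef_pos: [0.5888, 0.0976, 0.1108]
tool_rot: [0.001, 0.676, 0.737, -0.001]
contact_force: [-0.2, -1.0, -1.6]
gripper_width: 0.001
```

```bash
python3 - <<'E'
from h import *
o=bot.get_obs(); print(o['eef_pos'],o['tool_rot'],o['contact_force'],o['torque'])
c,X=cam('scene'); cv2.imwrite('pics/scene4.png',c['pixels'][:,:,::-1])
c,X=cam('wrist'); cv2.imwrite('pics/wrist4.png',c['pixels'][:,:,::-1])
# cradle refine from initial clouds
for n in ['top','scene']:
  X=np.load(n+'0.npy'); z=X[...,2]
  m=(abs(X[...,0]-.562)<.075)&(abs(X[...,1]+.237)<.16)&(z>.003)&(z<.06)
  p=X[m]; r=cv2.minAreaRect(p[:,:2].astype(np.float32)*1000); print(n,np.round(r[0],1),np.round(r[1],1),r[2])
  q=X[m&(z>.03)]; r=cv2.minAreaRect(q[:,:2].astype(np.float32)*1000); print(n,'top rim',np.round(r[0],1),np.round(r[1],1),r[2])
E
```

```text
[0.58882771 0.09759005 0.11083529] [ 0.00110266  0.67641123  0.73652232 -0.00122532] [-0.17383915 -1.00210266 -1.59693646] [ 0.01178319  0.00610286 -0.04250815]
top [ 564.6 -239.7] [316.2 146.9] 87.76835632324219
top top rim [ 562.  -236.7] [279.9 103.8] 85.64028930664062
scene [ 562. -237.] [149.4 320.1] 0.16595815122127533
scene top rim [ 562.3 -234.7] [278.2 104.3] 85.72920989990234
```

View pics/scene4.png

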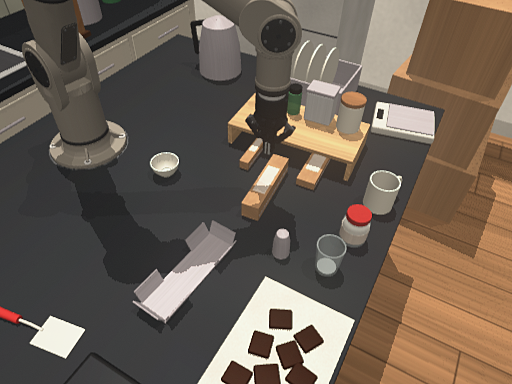

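The gripper came up empty: the fingers are fully shut, and the carton still lies flat on the worktop at about (265,187). I'll check where it is and how the fingers look.

```bash
python3 box.py; python3 - <<'E'
import cv2
i=cv2.imread('pics/scene4.png')[90:230,220:330]; cv2.imwrite('pics/crop4.png',cv2.resize(i,None,fx=4,fy=4,interpolation=3))
E
```

```text
wrist 11709 0.0488 [585.5 123.3] [ 50.2 167.4] 4.87
scene 1070 0.0516 [588.3  96.7] [ 50.9 222.4] 5.02
```

View pics/wrist4.png

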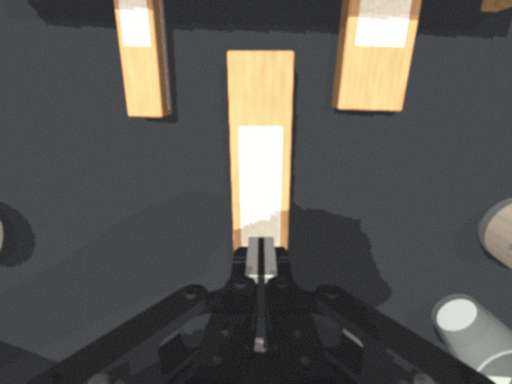

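View pics/crop4.png

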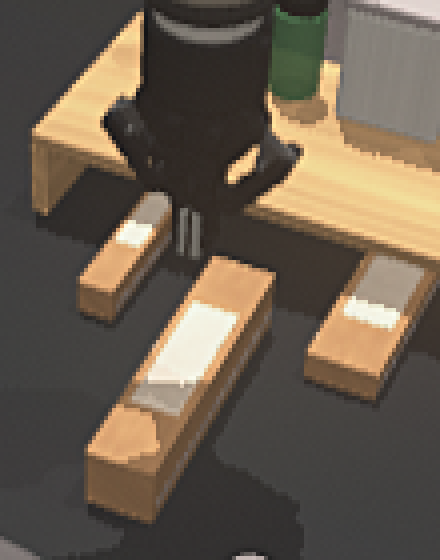

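The carton hasn't moved (588, 97 mm); the pads slid up off it. I'll regrasp lower and watch the fingers through the wrist camera before lifting.

```bash
python3 - <<'E'
from h import *
go([.588,.0972,.003],5.1)
E
```

```text
t 9.0 pos [0.5878 0.0974 0.1091] F [ 0.5  0.1 -0.8] w -0.1
shift [0.0002, 0.0015, 0.2652] turn [-0.0006, 0.0005, -0.0006]
```

>>> {"method": "play_rows", "body": {
  "motion": [
    [[0,0,0],[0,0,0]],
    [[0,0,0],[0,0,0]],
    [[0,0,0],[0,0,0]],
    [[0,0,0],[0,0,0]],
    [[0,0,0],[0,0,0]],
    [[0,0,0],[0,0,0]],
    [[0,0,0],[0,0,0]],
    [[0,0,0],[0,0,0]]
  ],
  "fingers": 74
}}

```text
t: 9.8
eef_pos: [0.5877, 0.0975, 0.1091]
tool_rot: [-0.0, 0.676, 0.737, -0.002]
contact_force: [1.0, -0.2, -0.3]
gripper_width: 0.867
```

```bash
python3 - <<'E'
from h import *
go([.588,.0972,.003],5.1)
E
```

```text
t 9.8 pos [0.5877 0.0975 0.1091] F [ 1.  -0.2 -0.3] w 74.0
shift [0.0002, 0.0016, 0.2652] turn [-0.0006, 0.0005, -0.0006]
```

>>> {"method": "play_rows", "body": {
  "motion": [
    [[0,0.001,0.08],[0,0,0]],
    [[0,0.001,0.16],[0,0,0]],
    [[0,0.001,0.22],[0,0,0]],
    [[0,0.001,0.25],[0,0,0]],
    [[0,0.001,0.264],[0,0,0]],
    [[0,0.001,0.264],[0,0,0]],
    [[0,0.001,0.264],[0,0,0]]
  ]
}}

```text
t: 10.5
eef_pos: [0.5888, 0.0975, 0.0047]
tool_rot: [0.001, 0.676, 0.737, -0.002]
contact_force: [-0.4, 0.2, -0.2]
gripper_width: 0.869
```

>>> {"method": "play_rows", "body": {
  "motion": [
    [[0,0,0],[0,0,0]],
    [[0,0,0],[0,0,0]],
    [[0,0,0],[0,0,0]],
    [[0,0,0],[0,0,0]],
    [[0,0,0],[0,0,0]],
    [[0,0,0],[0,0,0]],
    [[0,0,0],[0,0,0]]
  ],
  "fingers": 0,
  "grip_force": 25
}}

```text
t: 11.2
eef_pos: [0.5895, 0.0977, 0.006]
tool_rot: [0.001, 0.676, 0.737, -0.001]
contact_force: [-2.4, -0.8, 5.7]
gripper_width: 0.572
```

```bash
python3 - <<'E'
from h import *
go([.588,.0972,.003],5.1)
c,X=cam('wrist'); cv2.imwrite('pics/wrist5.png',c['pixels'][:,:,::-1])
# finger surfaces near
z=X[...,2]
b=np.array([np.cos(np.radians(5.1)),np.sin(np.radians(5.1))])
s=(X[...,:2]-np.array([.588,.0972]))@b
for v in range(230,345,8):
    row=[(u,round(1000*s[v,u]),round(1000*z[v,u])) for u in range(190,340,10) if abs(s[v,u])<.06]
    print(v,row)
E
```

```text
t 11.2 pos [0.5895 0.0977 0.006 ] F [-2.4 -0.8  5.7] w 48.8
shift [-0.0008, -0.0038, 0.0075] turn [0.0, 0.0005, -0.0006]
230 [(190, -47, -2), (200, -40, 0), (210, -33, -1), (220, -18, 50), (230, -13, 49), (240, -8, 50), (250, -3, 50), (260, 2, 49), (270, 7, 49), (280, 12, 48), (290, 17, 49), (300, 22, 49), (310, 36, -2), (320, 43, -2), (330, 50, -3)]
238 [(190, -48, -2), (200, -41, 0), (210, -34, -1), (220, -19, 48), (230, -14, 49), (240, -9, 49), (250, -3, 49), (260, 2, 50), (270, 7, 49), (280, 12, 50), (290, 17, 48), (300, 22, 49), (310, 36, -1), (320, 44, -2), (330, 51, -1)]
246 [(190, -48, -1), (200, -28, 55), (210, -23, 55), (220, -19, 49), (230, -14, 49), (240, -9, 49), (250, -4, 49), (260, 2, 49), (270, 7, 49), (280, 12, 48), (290, 17, 50), (300, 22, 48), (310, 26, 55), (320, 31, 56), (330, 51, -1)]
254 [(190, -33, 56), (200, -26, 64), (210, -23, 58), (220, -19, 49), (230, -14, 48), (240, -9, 49), (250, -4, 49), (260, 2, 49), (270, 7, 49), (280, 12, 49), (290, 17, 49), (300, 23, 49), (310, 26, 56), (320, 30, 62), (330, 36, 55)]
262 [(190, -32, 62), (200, -25, 70), (210, -23, 5
[... 1820 characters left out ...]
9, 113), (200, -16, 114), (210, -38, -2), (220, -22, 49), (230, -16, 48), (240, -10, 49), (250, -4, 50), (260, 1, 49), (270, 7, 49), (280, 13, 49), (290, 19, 50), (300, 24, 49), (310, 41, -2), (320, 20, 114), (330, 23, 113)]
334 [(190, -18, 117), (200, -15, 117), (210, -39, -2), (220, -22, 49), (230, -16, 49), (240, -10, 48), (250, -4, 49), (260, 1, 48), (270, 7, 49), (280, 13, 48), (290, 19, 49), (300, 25, 48), (310, 41, -1), (320, 19, 116), (330, 22, 116)]
342 [(190, -17, 120), (200, -15, 119), (210, -39, -2), (220, -22, 49), (230, -16, 49), (240, -10, 49), (250, -4, 49), (260, 1, 49), (270, 7, 50), (280, 13, 48), (290, 19, 48), (300, 25, 49), (310, 41, -1), (320, 19, 119), (330, 21, 120)]
```

View pics/wrist5.png

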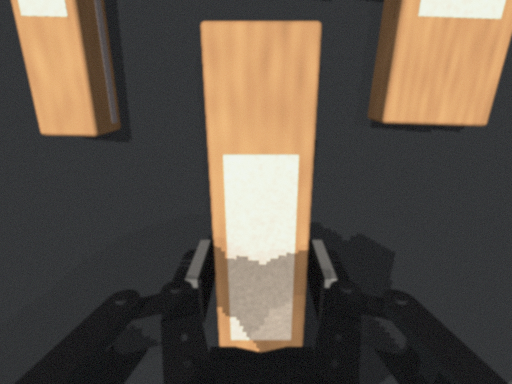

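At 25 N the pads stand vertical on both sides of the carton, at about u=205 and u=318, with a width of 48.8 mm. I'll try a small, slow lift.

>>> {"method": "play_rows", "body": {
  "motion": [
    [[0,0,-0.01],[0,0,0]],
    [[0,0,-0.02],[0,0,0]],
    [[0,0,-0.03],[0,0,0]],
    [[0,0,-0.03],[0,0,0]]
  ]
}}

```text
t: 11.65
eef_pos: [0.5899, 0.0978, 0.0187]
tool_rot: [0.001, 0.676, 0.737, -0.001]
contact_force: [0.1, 0.3, -2.4]
gripper_width: 0.571
```

```bash
python3 - <<'E'
from h import *
go([.588,.0972,.003],5.1)
c,X=cam('wrist'); cv2.imwrite('pics/wrist6.png',c['pixels'][:,:,::-1])
print(np.nanmedian(X[150:230,245:275,2]),np.nanmedian(X[40:100,245:275,2]),np.nanmedian(X[300:340,245:275,2]))
E
```

```text
t 11.65 pos [0.5899 0.0978 0.0187] F [ 0.1  0.3 -2.4] w 48.8
shift [-0.0009, -0.0048, 0.0391] turn [0.0002, 0.0005, -0.0006]
0.061547676362341236 0.06131028236680139 0.06154838999178107
```

View pics/wrist6.png

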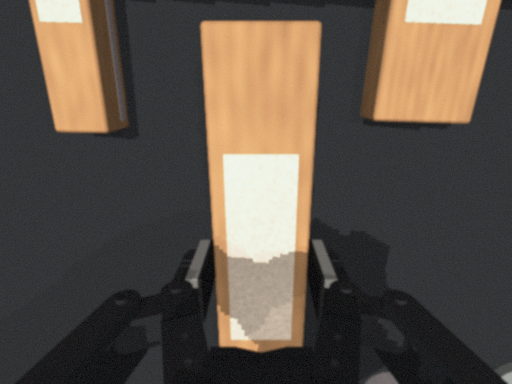

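Held: its top rose from 48.8 to 61.5 mm, the pull is 2.4 N and the width is steady. I'll lift higher, slowly, then carry it to the cradle.

>>> {"method": "play_rows", "body": {
  "motion": [
    [[0,0,-0.03],[0,0,0]],
    [[0,0,-0.06],[0,0,0]],
    [[0,0,-0.09],[0,0,0]],
    [[0,0,-0.12],[0,0,0]],
    [[0,0,-0.15],[0,0,0]],
    [[0,0,-0.18],[0,0,0]],
    [[0,0,-0.2],[0,0,0]],
    [[0,0,-0.2],[0,0,0]]
  ]
}}

```text
t: 12.5
eef_pos: [0.5905, 0.0982, 0.0998]
tool_rot: [0.002, 0.676, 0.736, 0.0]
contact_force: [-0.2, -0.2, -1.8]
gripper_width: 0.573
```

```bash
python3 - <<'E'
from h import *
go([.5622,-.236,.1],-4.4)
E
```

```text
t 12.5 pos [0.5905 0.0982 0.0998] F [-0.2 -0.2 -1.8] w 48.9
shift [-0.8265, -0.1414, 0.0015] turn [0.0005, 0.0004, 0.0257]
```

>>> {"method": "play_rows", "body": {
  "motion": [
    [[-0.03,-0.005,0],[0,0,0.002]],
    [[-0.08,-0.014,0],[0,0,0.005]],
    [[-0.14,-0.024,0],[0,0,0.008]],
    [[-0.2,-0.034,0],[0,0,0.011]],
    [[-0.26,-0.044,0],[0,0,0.014]],
    [[-0.32,-0.054,0],[0,0,0.017]],
    [[-0.38,-0.065,0],[0,0,0.02]],
    [[-0.44,-0.075,0],[0,0,0.022]]
  ]
}}

```text
t: 13.3
eef_pos: [0.5744, -0.0819, 0.0994]
tool_rot: [0.002, 0.726, 0.687, -0.0]
contact_force: [0.3, 0.0, -4.0]
gripper_width: 0.57
```

```bash
python3 - <<'E'
from h import *
go([.5622,-.236,.1],-4.4)
E
```

```text
t 13.3 pos [ 0.5744 -0.0819  0.0994] F [ 0.3  0.  -4. ] w 48.6
shift [-0.3863, -0.0092, -0.0003] turn [0.0003, 0.0005, 0.0034]
```

>>> {"method": "play_rows", "body": {
  "motion": [
    [[-0.06,0,0],[0,0,0.002]],
    [[-0.12,-0.003,0],[0,0,0.003]],
    [[-0.18,-0.005,0],[0,0,0.003]],
    [[-0.24,-0.006,0],[0,0,0.003]],
    [[-0.3,-0.008,0],[0,0,0.003]],
    [[-0.35,-0.009,0],[0,0,0.003]],
    [[-0.38,-0.009,0],[0,0,0.003]],
    [[-0.386,-0.009,0],[0,0,0.003]]
  ]
}}

```text
t: 14.1
eef_pos: [0.5611, -0.2383, 0.0992]
tool_rot: [0.001, 0.734, 0.679, -0.001]
contact_force: [-0.8, 0.6, -3.7]
gripper_width: 0.572
```

>>> {"method": "play_rows", "body": {
  "motion": [
    [[0,0,0],[0,0,0]],
    [[0,0,0],[0,0,0]]
  ]
}}

```text
t: 14.3
eef_pos: [0.561, -0.2372, 0.0989]
tool_rot: [0.001, 0.734, 0.68, -0.001]
contact_force: [0.3, 0.6, -2.7]
gripper_width: 0.575
```

```bash
python3 - <<'E'
from h import *
go([.5622,-.236,.0125],-4.4)
for n in ['wrist','scene','top']:
  c,X=cam(n); cv2.imwrite(f'pics/{n}7.png',c['pixels'][:,:,::-1])
  z=X[...,2]
  m=(abs(X[...,0]-.56)<.06)&(X[...,1]>-.38)&(X[...,1]<-.08)&(z>.12)&(z<.16)
  k,l,s,_=cv2.connectedComponentsWithStats(m.astype(np.uint8))
  for i in range(1,k):
    if s[i,4]>100:
      p=X[l==i]; r=cv2.minAreaRect(p[:,:2].astype(np.float32)*1000); A=np.c_[p[:,:2]-p[:,:2].mean(0),np.ones(len(p))]
      print(n,s[i,4],round(np.median(p[:,2]),4),np.round(r[0],1),np.round(r[1],1),round(r[2],2),np.round(np.linalg.lstsq(A,p[:,2],rcond=None)[0],3))
E
```

```text
t 14.3 pos [ 0.561  -0.2372  0.0989] F [ 0.3  0.6 -2.7] w 49.1
shift [0.0039, 0.0028, 0.2161] turn [-0.0, 0.0004, 0.0]
wrist 35016 0.1417 [ 565.7 -214. ] [176.5  75.7] 78.2 [-0.001 -0.007  0.142]
scene 2094 0.144 [ 562.9 -237.9] [221.7  75.1] 79.03 [-0.182  0.02   0.141]
top 1739 0.1431 [ 565.7 -190.2] [125.8  74.7] 86.09 [ 0.032 -0.036  0.143]
```

View pics/scene7.png

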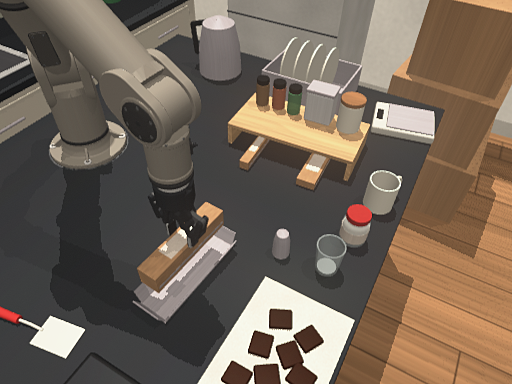

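View pics/wrist7.png

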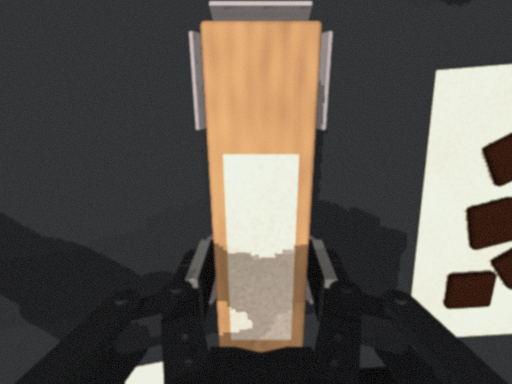

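The wrist view shows the carton level (slope under 0.01) and centred over the pocket, with wings visible evenly at u≈197 and u≈325. Lowering it now.

>>> {"method": "play_rows", "body": {
  "motion": [
    [[0.004,0.003,0],[0,0,0]],
    [[0.004,0.003,0.04],[0,0,0]],
    [[0.004,0.003,0.08],[0,0,0]],
    [[0.004,0.003,0.12],[0,0,0]],
    [[0.004,0.003,0.15],[0,0,0]],
    [[0.004,0.003,0.17],[0,0,0]],
    [[0.004,0.003,0.18],[0,0,0]],
    [[0.004,0.003,0.18],[0,0,0]]
  ]
}}

```text
t: 15.25
eef_pos: [0.5625, -0.2357, 0.0266]
tool_rot: [0.001, 0.733, 0.68, -0.001]
contact_force: [0.3, 0.4, -2.4]
gripper_width: 0.571
```

```bash
python3 - <<'E'
from h import *
go([.5622,-.236,.0125],-4.4)
E
```

```text
t 15.25 pos [ 0.5625 -0.2357  0.0266] F [ 0.3  0.4 -2.4] w 48.8
shift [-0.0008, -0.0007, 0.0353] turn [-0.0, 0.0004, 0.0001]
```

>>> {"method": "play_rows", "body": {
  "motion": [
    [[0,0,0.012],[0,0,0]],
    [[0,0,0.022],[0,0,0]],
    [[0,0,0.029],[0,0,0]],
    [[0,0,0.034],[0,0,0]],
    [[0,0,0.037],[0,0,0]],
    [[0,0,0.037],[0,0,0]],
    [[0,0,0.037],[0,0,0]]
  ]
}}

```text
t: 15.95
eef_pos: [0.5626, -0.2357, 0.0121]
tool_rot: [0.001, 0.733, 0.68, -0.001]
contact_force: [-1.1, -0.2, 0.3]
gripper_width: 0.575
```

It's seated: the load went from −2.4 to about 0 N. Opening the fingers.

>>> {"method": "play_rows", "body": {
  "motion": [
    [[0,0,0.002],[0,0,0]],
    [[0,0,0.002],[0,0,0]],
    [[0,0,0.002],[0,0,0]],
    [[0,0,0.002],[0,0,0]],
    [[0,0,0.002],[0,0,0]],
    [[0,0,0.002],[0,0,0]]
  ],
  "fingers": 72
}}

```text
t: 16.55
eef_pos: [0.5626, -0.2357, 0.0113]
tool_rot: [0.001, 0.733, 0.68, -0.001]
contact_force: [-0.4, -0.4, 0.7]
gripper_width: 0.84
```

>>> {"method": "play_rows", "body": {
  "motion": [
    [[0,0,-0.03],[0,0,0]],
    [[0,0,-0.08],[0,0,0]],
    [[0,0,-0.15],[0,0,0]],
    [[0,0,-0.23],[0,0,0]],
    [[0,0,-0.31],[0,0,0]],
    [[0,0,-0.39],[0,0,0]],
    [[0,0,-0.42],[0,0,0]],
    [[0,0,-0.42],[0,0,0]]
  ]
}}

```text
t: 17.35
eef_pos: [0.5639, -0.2356, 0.1817]
tool_rot: [0.003, 0.733, 0.68, -0.0]
contact_force: [-0.7, 0.3, -1.1]
gripper_width: 0.842
```

```bash
python3 - <<'E'
from h import *
o=bot.get_obs();print(o['t'],o['eef_pos'],o['contact_force'],np.abs(o['joint_vel']).max())
for n in ['wrist','scene','top']:
  c,X=cam(n); cv2.imwrite(f'pics/{n}8.png',c['pixels'][:,:,::-1])
  z=X[...,2]
  m=(abs(X[...,0]-.562)<.05)&(X[...,1]>-.38)&(X[...,1]<-.08)&(z>.048)&(z<.075)
  k,l,s,_=cv2.connectedComponentsWithStats(m.astype(np.uint8))
  for i in range(1,k):
    if s[i,4]>100:
      p=X[l==i]; r=cv2.minAreaRect(p[:,:2].astype(np.float32)*1000); A=np.c_[p[:,:2]-p[:,:2].mean(0),np.ones(len(p))]
      print(n,s[i,4],round(np.median(p[:,2]),4),np.round(r[0],1),np.round(r[1],1),round(r[2],2),np.round(np.linalg.lstsq(A,p[:,2],rcond=None)[0],3))
E
```

```text
17.35 [ 0.56394815 -0.23556975  0.1817235 ] [-0.71629466  0.31012932 -1.06453416] 0.05126207953248139
wrist 9463 0.0547 [ 562.8 -235.8] [218.9  50.1] 85.72 [-0.001  0.     0.055]
scene 1972 0.0575 [ 563.6 -235.9] [220.8  52.6] 85.83 [-0.038  0.005  0.057]
top 2072 0.0561 [ 564.3 -230.3] [208.4  50.7] 85.71 [ 0.002 -0.002  0.056]
```

View pics/scene8.png

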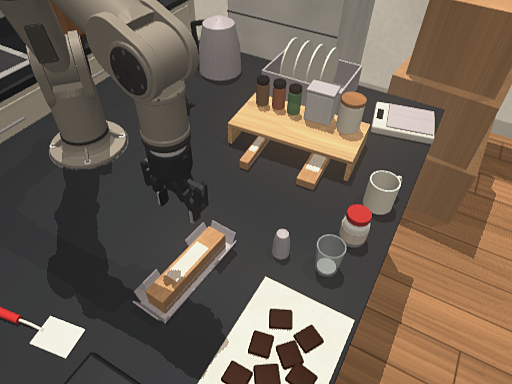

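View pics/wrist8.png

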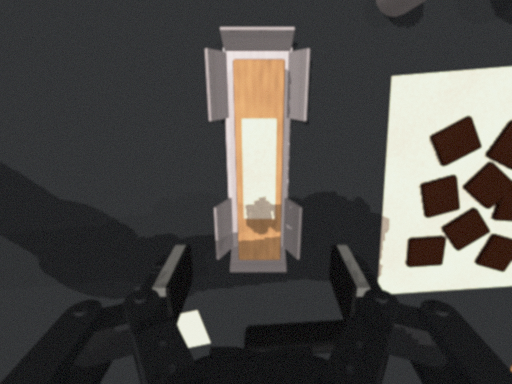

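The carton lies at about (260,160) in the wrist view, centred between the wings. Its top is at 55–56 mm, which is 50 mm plus the 6 mm floor, and it is flat. The gripper is well clear, so I'm handing in.

```bash
python3 -c "
from station import bot
print(bot.hand_in()); print(bot.get_obs()['t'])"
```

```text
the job is handed in; nothing more can be done
None
the job is handed in; nothing more can be done
```

The thick carton is lying flat in the cradle, released. I handed the job in at about 17.5 s of the 53 s allowed; no verdict was reported.

- **What I did:** I gripped the carton by its free end and pulled it about 170 mm straight out from under the shelf. I let go with it flat on the worktop, about 245 mm out in the shelf's frame (the limit is 195 mm). I then took it again by its middle and laid it in the cradle.
- **Failed try:** the first middle grasp, at 50 N, slipped off upwards as I lifted. The carton stayed flat and did not move. I didn't establish why it slipped; grasping about 4 mm lower at 25 N held.
- **Last checks:**

| Check | Measured | Allowed |
|---|---|---|
| Centre offset from cradle | 1–2 mm (wrist and scene cameras) | 20 mm |
| Lengthwise angle to cradle | about 0.1° | 10° |
| Tilt, wrist and top views | 0.002 rad or less | 0.06 rad |
| Height of carton's top | 54.7, 56.1 and 57.5 mm by wrist, top and scene cameras | about 56 mm when fully home |

- **Disagreements:** the scene view gave a tilt of 0.038 rad, probably from coarse depth pixels at the edges. The top view put the centre about 6 mm off along the cradle, but it saw only 208 of the carton's 220 mm, so I did not rely on that figure.
- **Clearance:** the gripper was about 180 mm up and touching nothing.

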